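Count the colonies on a touch-pad colony counter

TASK

Count the four mould colonies on the Petri dish that lies on the colony counter: with the closed fingertips lightly touch the dish over each colony in turn, along the row from the robot's left to its right, so that the sprung pad under the dish goes down and registers it, and let the pad come up again before the next. Press nowhere but over a colony, do not lift the dish or push it out of the pad, leave the bottles and the pen alone, and finish with the hand clear of the dish.

Things in the scene. Friction and masses are not known exactly. Their poses are not given: they have to be found in the camera images.
- counter: The colony counter, a white fixed instrument: x -155 to +130, y -140 to +140 mm, flat top 66 mm high, sloping grey panel along its front (-x), pen rest on its right (-y) margin. A gooseneck from its far left corner (x 108, y 117; up to 195 mm high) holds a 110 mm magnifier swung aside to the left (centre x 48, y 288, 165 mm up). Origin on the bench, z up, x away from the robot.
- pad (a joint): Travel of the counter's touch pad (167 mm disc centred at x 20, y 0 of the counter, rim 5 mm above its floor) in m: 0 up, grows straight down, stop at 0.005. Sprung: about 2 N starts it, 4 N takes it to 0.0015, 9 N to the stop; released, it comes back up. A press registers from 0.0015; below 0.0006 it is up.
- dish: A closed clear Petri dish with pale agar, loose on the pad with 4 mm of play to its rim: 150 mm across for its lower 15 mm, 145 mm above, 22 mm high, about 0.12 kg. Origin: centre of its underside, 76 mm above the bench while the pad is up; z up. Its flat top, 98 mm above the bench with the pad up, is what is touched.
- colony_1 (a point): The first of four round dark colonies (12 to 14 mm across) in a slightly uneven row across the dish: the one at the left (+y) end. The point lies over its centre on the top face of the dish, 98 mm above the bench while the pad is up.
- colony_2 (a point): The second colony from the left, about 33 mm from the first; the point is on the top face of the dish over its centre.
- colony_3 (a point): The third colony from the left, about 35 mm from the second; the point is on the top face of the dish over its centre.
- colony_4 (a point): The fourth colony, at the right (-y) end, about 35 mm from the third; the point is on the top face of the dish over its centre.
- tall_bottle: A loose white sample bottle, 60 mm across and 140 mm high, standing on the bench to the right (-y) of the counter. Origin: centre of its underside. Not to be disturbed.
- short_jar: A loose white jar, 52 mm across and 75 mm high, standing on the bench to the left (+y) of the counter. Origin: centre of its underside. Not to be disturbed.
- pen: A loose felt pen, 12 mm thick and 135 mm long, lying along the counter's x on the pen rest on its right margin. Origin: middle of its underside, 66 mm above the bench. Not to be used or disturbed.
Not all that is in view belongs to the job. What is shaped like the dish but blue is not meant.

How it is judged:
By the outcome, as a careful person would: the job done as asked, in the order asked, and still so for the second after the job is handed in, with the robot touching nothing.
It also fails if it takes over 45 s, if anything falls off the work surface, if the arm or the gripper's body presses on something with over 40 N, if the wrist force passes 120 N, or if a joint passes its speed limit or range.

ROBOT

A 6-joint arm with a two-finger parallel gripper is mounted at the origin on the work surface. World frame = base frame: x ahead of the robot, y to its left, z up, the work surface at z = 0. Lengths are in m, angles in rad, forces in N, time in s.
With the tool pointing down it reaches from about 0.35 to 0.975 m from the base axis. Payload 4.9 kg.
Tool frame: the origin (TCP) lies at the very end of the fingers, on their centre line; the grasp point (between the pads) lies 19 mm behind it (ctrl.pinch_z is the distance from the TCP to the grasp point, in m); z points along the fingers, y is the line along which they close (so a half turn about z gives the same grasp; the last joint's range is limited). The gripper opens to 85 mm and grips with 20 to 120 N. Pads are 22 mm wide; open, the fingers measure 114 mm over their backs; the gripper's body (76 mm by 85 mm) begins 54 mm behind the grasp point. The pads swing forward as they close: fully open they stand 13 mm farther back than shut.
Start: joints at [1.158, 0.053, 1.613, -0, 1.476, -0.119], TCP at [0.181, 0.598, 0.231] pointing down, gripper open.
Joint ranges: [-3.01, 3.01], [-1.01, 2.22], [0.06, 2.58], [-1.02, 4.17], [0.09, 2.62], [-3.14, 3.14]. Speed limits (rad/s): [2.57, 2.57, 3.14, 3.14, 3.14, 3.14].

INTERFACE

Orientations are given as a rotation vector (axis times angle).
In Python, from station import ctrl, optics gives the robot as it stands. The module is installed in compiled form; this text tells all that it offers.
- The arm moves only by the shell command python3 -m handwheel 'ROWS' [OPENING] [FORCE]. ROWS is JSON, one flat list of numbers, 6 for each row, row after row: the shift along the tool's x, y, z in m, then the turn, a rotation vector about the tool's x, y, z in degrees. A call has 1 to 20 rows; each row shifts and turns the commanded pose from where the row before left it, along the tool's axes as they then stand; what a row does not reach is not made up. A row lasts 1/10 s, in which the tool goes at most 50 mm and 8.59 degrees, less where a joint would pass 70% of its speed; a pose out of reach is approached as far as the arm can. A call is refused whole if a number of a shift passes 0.05 or a number of a turn 8.59, either way. A call with a gripper value outside its range is refused whole. OPENING is the closure, from 0 (fully open) to 1 (shut), set as the call begins (- or left out, the last holds). The fingers move at their own pace and stop on an object; FORCE is the grip in N (left out, the last holds). Time passes only in rows, so rows that do not move let the fingers close. It gives the time, the measured TCP pose, the force and the opening at its end, in the units of the state.
- ctrl.get_obs(): the state, without advancing time (a new reading comes with each control period).
- optics.get_image(name): name is "side" or "top" or "wrist"; returns (picture, depth): 480x640x3 uint8, red, green, blue; 480x640 float32, m along the optical axis (not along the pixel's ray), 0 where there is no reading.
- optics.get_calibration(name): a dict with "fovy" (degrees; the focal length in pixels is half the picture's height over the tangent of half this angle, whatever the lens; pixels are square), "cx", "cy" (the principal point, pixels), "k1" (the pictures are not rectified: a ray, as slopes to the right and down, at radius r is drawn at 1 + k1 r^2 times it, then the intrinsics apply), "rvec" (rotation vector, rad) and "tvec" (3), from world to camera coordinates, as OpenCV has them; the wrist camera has in their place "mount" (4x4, takes a point from camera to tool coordinates, whose origin is the TCP and whose axes are the flange's). Camera axes: x right, y down, z forward; pixel columns grow to the right and rows downward; lengths in m; the calibration is good to about 2 mm. A picture is of the moment at which its call begins: read the wrist's pose just before it. get_calibration takes no time and is no camera call.
- ctrl.finish_job(): hands the job in, once; it reports no verdict.
The state is a dict: "t": time; "q": joint angles; "dq": joint speeds; "effort": joint torques, N m; "tool_pos": TCP position; "tool_rot": TCP orientation; "contact_force": force on the tool from outside, world axes, zero at the start; "wrist_torque": the same for the moment, N m; "opening": finger opening in m.
Only numpy, scipy, OpenCV 4.12 (cv2) and the standard library are available. Lean on these libraries where they do the work, as an engineer would, in place of code of your own. Each camera call takes 0.05 s, during which the arm holds its last target. There are 200 camera calls.

## Working session

There is one attempt and no reset: what is moved stays moved. The work goes in short steps, Python scripts to look and compute and a shell command to move; the robot and the scene stay as the last step left them, time stands still between calls to the robot, and variables do not carry over. Pictures are saved under pics/ and viewed, on a budget of 10 in all, crops included, one or two more only if the job needs it, and the job is handed in when it is done.

```bash
mkdir -p pics
cat > h.py <<'E'
import numpy as np, cv2
from station import ctrl, optics
def K(c):
    f=240/np.tan(np.radians(c['fovy'])/2); return np.array([[f,0,c['cx']],[0,f,c['cy']],[0,0,1.]])
def pose(name):
    c=optics.get_calibration(name)
    if 'mount' in c:
        o=ctrl.get_obs(); T=np.eye(4); T[:3,:3]=cv2.Rodrigues(np.array(o['tool_rot'],float))[0]; T[:3,3]=o['tool_pos']
        M=T@np.array(c['mount']); return c,M[:3,:3],M[:3,3]
    R=cv2.Rodrigues(np.array(c['rvec'],float))[0]; return c,R.T,-R.T@np.array(c['tvec'],float).ravel()
def slopes(c,uv):
    k=K(c); d=(np.array(uv,float).reshape(-1,2)-[k[0,2],k[1,2]])/k[0,0]
    s=d.copy()
    for _ in range(30): s=d/(1+c['k1']*(s**2).sum(1,keepdims=True))
    return s
def onplane(P,uv,z):
    c,R,t=P; d=np.c_[slopes(c,uv),np.ones(len(np.reshape(uv,(-1,2))))]@R.T
    return t+d*((z-t[2])/d[:,2])[:,None]
def withdepth(P,uv,dep):
    c,R,t=P; d=np.c_[slopes(c,uv),np.ones(len(np.reshape(uv,(-1,2))))]*np.reshape(dep,(-1,1)); return t+d@R.T
def save(n,im): cv2.imwrite('pics/'+n+'.png',im[...,::-1])
E
python3 - <<'E'
from h import *
print(ctrl.get_obs())
for n in('top','side','wrist'):
    P=pose(n); im,d=optics.get_image(n); np.savez('pics/'+n,im=im,d=d); save(n+'0',im); print(n,P)
E
```

```text
{'t': 0.0, 'q': array([ 1.15800594e+00,  5.33780291e-02,  1.61428648e+00, -9.53638912e-06,
        1.47599096e+00, -1.18958999e-01]), 'dq': array([ 2.76914019e-04, -1.72026344e-03, -8.82252306e-04,  3.03811691e-05,
        2.75564028e-03,  5.40196931e-04]), 'effort': array([-2.19288131e-04, -3.93687952e+01, -3.70175958e+01, -1.76874814e-04,
        7.07073210e-03, -1.74704394e-05]), 'tool_pos': array([0.18074148, 0.59765013, 0.23005438]), 'tool_rot': array([-0.45981104, -3.10722073,  0.0031298 ]), 'contact_force': array([-0.48262754, -0.16204653,  0.07943363]), 'wrist_torque': array([-0.00516814, -0.00085111,  0.01882753]), 'opening': 0.08547104301772093}
top ({'fovy': 52.807785054826624, 'cx': 324.5260036613975, 'cy': 237.8543297388893, 'k1': -0.11564736198881806, 'rvec': array([ 2.2091712 , -2.20519249,  0.05549421]), 'tvec': array([0.02647201, 0.63415575, 0.9422619 ])}, array([[ 0.00158267, -0.99923604,  0.03904912],
       [-0.99993535, -0.00202108, -0.01119014],
       [ 0.01126051, -0.03902889, -0.99917463]]), array([0.59683488, 0.03829602, 0.9659365 ]))
side ({'fovy': 44.28240
[... 391 characters left out ...]
1 ]))
wrist ({'fovy': 58.64373652795476, 'cx': 317.22982474390295, 'cy': 236.3466950002193, 'k1': 0.00047101732047641765, 'mount': array([[ 3.07159352e-05, -9.65170814e-01, -2.61620526e-01,
         6.64364409e-02],
       [ 9.99999539e-01, -2.21449430e-04,  9.34377937e-04,
         5.13301397e-05],
       [-9.59770030e-04, -2.61620434e-01,  9.65170362e-01,
        -1.43247388e-01],
       [ 0.00000000e+00,  0.00000000e+00,  0.00000000e+00,
         1.00000000e+00]])}, array([[ 2.89565950e-01,  9.23937841e-01,  2.49980852e-01],
       [ 9.57157651e-01, -2.79273109e-01, -7.65229438e-02],
       [-8.89513784e-04,  2.61429524e-01, -9.65222157e-01]]), array([0.11730288, 0.6172298 , 0.37344351]))
```

View pics/top0.png

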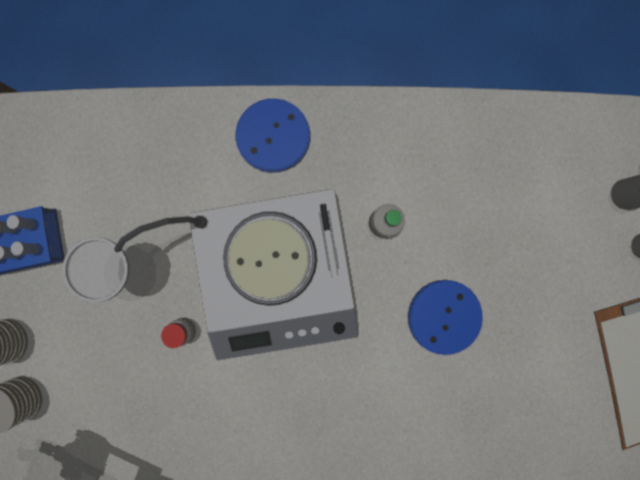

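View pics/side0.png

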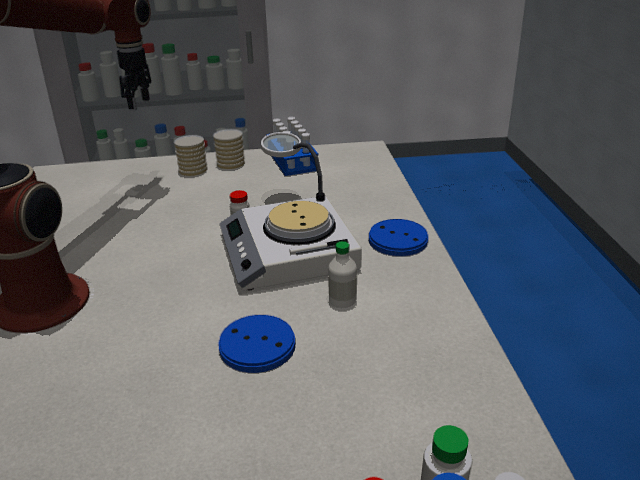

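Top view: the pale dish is at (270,259), with colonies at about (240,261), (259,264), (276,254) and (295,255). The things that could be mistaken for it are the blue dishes at (273,135) and (445,317). The agar-coloured one on the counter is the target, as the side view at (298,215) confirms. Next I measure and take one crop.

```bash
cat > m.py <<'E'
from h import *
def colonies(im, roi, sc=1):
    x0,y0,x1,y1=roi
    hsv=cv2.cvtColor(im,cv2.COLOR_RGB2HSV)
    r,g,b=[im[...,i].astype(int) for i in range(3)]
    agar=((r-b>20)&(r>90)).astype(np.uint8); m=np.zeros_like(agar); m[y0:y1,x0:x1]=agar[y0:y1,x0:x1]
    cs,_=cv2.findContours(m,cv2.RETR_EXTERNAL,cv2.CHAIN_APPROX_NONE); c=max(cs,key=cv2.contourArea)
    disc=np.zeros_like(m); cv2.drawContours(disc,[cv2.convexHull(c)],-1,1,-1)
    med=np.median(im[...,1][(m>0)&(disc>0)])
    core=cv2.erode(disc,np.ones((3,3)))
    wt=np.where(core>0,np.clip(med*0.8-im[...,1],0,None),0)
    n,l,s,ce=cv2.connectedComponentsWithStats((wt>med*0.15).astype(np.uint8))
    out=[]
    for i in range(1,n):
        if s[i,4]<8*sc: continue
        w=wt*cv2.dilate((l==i).astype(np.uint8),np.ones((3,3)))
        yy,xx=np.nonzero(w); ww=w[yy,xx]; out.append(((xx*ww).sum()/ww.sum(),(yy*ww).sum()/ww.sum(),s[i,4]))
    return np.array(out),cv2.fitEllipse(cv2.convexHull(c))
E
python3 - <<'E'
from m import *
res={}
for n,roi in(('top',(215,200,325,315)),('side',(255,190,345,245))):
    D=np.load('pics/%s.npz'%n); im,d=D['im'],D['d']; P=pose(n)
    o,e=colonies(im,roi); o=o[np.argsort(o[:,0] if n=='top' else o[:,1])]; print(n,o.round(1),e)
    for z in(.082,.09,.098): print(z,onplane(P,o[:,:2],z).round(4)[:,:2].tolist(),'ell',onplane(P,[e[0]],z).round(4))
    dd=[d[int(round(v)),int(round(u))] for u,v,_ in o]; print('depth pts',withdepth(P,o[:,:2],dd).round(4).tolist())
    res[n]=(P,o)
(Pt,a),(Ps,b)=res['top'],res['side']
if len(a)==len(b):
  for p,q in zip(a,b):
    d1=Pt[1]@np.r_[slopes(Pt[0],p[:2])[0],1];d2=Ps[1]@np.r_[slopes(Ps[0],q[:2])[0],1]
    s=np.linalg.lstsq(np.c_[d1,-d2],Ps[2]-Pt[2],rcond=None)[0]; A=Pt[2]+s[0]*d1;B=Ps[2]+s[1]*d2; print('tri',((A+B)/2).round(4),np.linalg.norm(A-B).round(4))
# pieces of counter orientation from front/back corners, top view
for p in[(194,213),(335,191),(356,309),(212,331)]: print(p,onplane(Pt,[p],.066).round(3))
im=np.load('pics/top.npz')['im']; save('crop1',cv2.resize(im[180:370,170:370],None,fx=3,fy=3,interpolation=cv2.INTER_CUBIC))
E
```

```text
Traceback (most recent call last):
IndexError: too many indices for array: array is 1-dimensional, but 2 were indexed
```

Run:
```python
import numpy as np
D=np.load('pics/top.npz'); print(D['im'][250:270,240].tolist()); print(D['im'][280,270], D['im'][300,220]); print(D['d'][250:270:3,240])
D=np.load('pics/side.npz'); print(D['im'][228,310],D['im'][200:216,295].tolist())
```

```text
[[147, 148, 127], [147, 147, 127], [146, 147, 126], [147, 148, 128], [146, 148, 127], [146, 147, 126], [141, 142, 123], [120, 121, 105], [87, 87, 78], [67, 68, 63], [61, 63, 58], [62, 63, 57], [61, 63, 58], [62, 63, 58], [81, 81, 71], [116, 116, 99], [138, 138, 119], [145, 146, 126], [147, 148, 127], [147, 147, 127]]
[146 146 128] [147 148 150]
[0.8630619  0.86699986 0.86551833 0.86689264 0.86682    0.86589164
 0.86649543]
[59 58 50] [[136, 133, 130], [172, 151, 102], [177, 157, 105], [134, 120, 81], [9, 12, 12], [25, 26, 17], [102, 88, 60], [183, 160, 109], [178, 159, 107], [173, 152, 104], [59, 56, 37], [33, 34, 26], [111, 100, 68], [182, 159, 108], [178, 157, 108], [176, 155, 104]]
```

```bash
sed -i 's/r-b>20/r-b>12/' m.py
cat > t.py <<'E'
from m import *
res={}
for n,roi in(('top',(215,200,325,315)),('side',(255,190,345,245))):
    D=np.load('pics/%s.npz'%n); im,d=D['im'],D['d']; P=pose(n)
    o,e=colonies(im,roi); o=o[np.argsort(o[:,0] if n=='top' else o[:,1])]; print(n,o.round(1),e)
    for z in(.082,.09,.098): print(z,onplane(P,o[:,:2],z).round(4)[:,:2].tolist(),'ell',onplane(P,[e[0]],z).round(4))
    dd=[d[int(round(v)),int(round(u))] for u,v,_ in o]; print('depth pts',withdepth(P,o[:,:2],dd).round(4).tolist())
    res[n]=(P,o)
(Pt,a),(Ps,b)=res['top'],res['side']
if len(a)==len(b):
  for p,q in zip(a,b):
    d1=Pt[1]@np.r_[slopes(Pt[0],p[:2])[0],1];d2=Ps[1]@np.r_[slopes(Ps[0],q[:2])[0],1]
    s=np.linalg.lstsq(np.c_[d1,-d2],Ps[2]-Pt[2],rcond=None)[0]; A=Pt[2]+s[0]*d1;B=Ps[2]+s[1]*d2; print('tri',((A+B)/2).round(4),np.linalg.norm(A-B).round(4))
for p in[(194,213),(335,191),(356,309),(212,331)]: print(p,onplane(Pt,[p],.066).round(3))
im=np.load('pics/top.npz')['im']; save('crop1',cv2.resize(im[180:370,170:370],None,fx=3,fy=3,interpolation=cv2.INTER_CUBIC))
E
python3 t.py
```

```text
top [[239.9 261.1  35. ]
 [258.4 263.4  29. ]
 [275.3 254.2  29. ]
 [294.7 255.2  36. ]] ((267.67877197265625, 258.4476013183594), (77.63231658935547, 78.08541107177734), 40.06531524658203)
0.082 [[0.5885, 0.1832], [0.5844, 0.1492], [0.6013, 0.1183], [0.5995, 0.0829]] ell [[0.5935 0.1323 0.082 ]]
0.09 [[0.5886, 0.1819], [0.5846, 0.1482], [0.6012, 0.1175], [0.5995, 0.0825]] ell [[0.5935 0.1314 0.09  ]]
0.098 [[0.5887, 0.1806], [0.5847, 0.1472], [0.6012, 0.1168], [0.5995, 0.0821]] ell [[0.5936 0.1306 0.098 ]]
depth pts [[0.5886, 0.181, 0.0955], [0.5847, 0.1471, 0.0989], [0.6012, 0.1168, 0.0978], [0.5995, 0.0819, 0.1006]]
side [[294.3 204.6  14. ]
 [293.6 210.9  13. ]
 [302.  216.6  12. ]
 [302.5 223.8  16. ]] ((298.22607421875, 214.66604614257812), (28.95186424255371, 59.82291030883789), 87.13956451416016)
0.082 [[0.5913, 0.2138], [0.5867, 0.1806], [0.6043, 0.1481], [0.6022, 0.1129]] ell [[0.5962 0.1594 0.082 ]]
0.09 [[0.5904, 0.1985], [0.5858, 0.1657], [0.6032, 0.1336], [0.6011, 0.0988]] ell [[0.5952 0.1447 0.09  ]]
0.098 [[0.5895, 0.1832], [0.5849, 0.1508], [0.6021, 0.119], [0.6, 0.0847]] ell [[0.5942 0.1301 0.098 ]]
depth pts [[0.5895, 0.1833, 0.0979], [0.5847, 0.1477, 0.0996], [0.602, 0.1181, 0.0985], [0.5999, 0.0828, 0.0991]]
tri [0.589  0.1803 0.0995] 0.0006
tri [0.5847 0.1469 0.1001] 0.0
tri [0.6016 0.1167 0.0993] 0.0007
tri [0.5997 0.082  0.0995] 0.0003
(194, 213) [[0.678 0.273 0.066]]
(335, 191) [[0.72  0.009 0.066]]
(356, 309) [[ 0.5   -0.031  0.066]]
(212, 331) [[0.458 0.238 0.066]]
```

View pics/crop1.png

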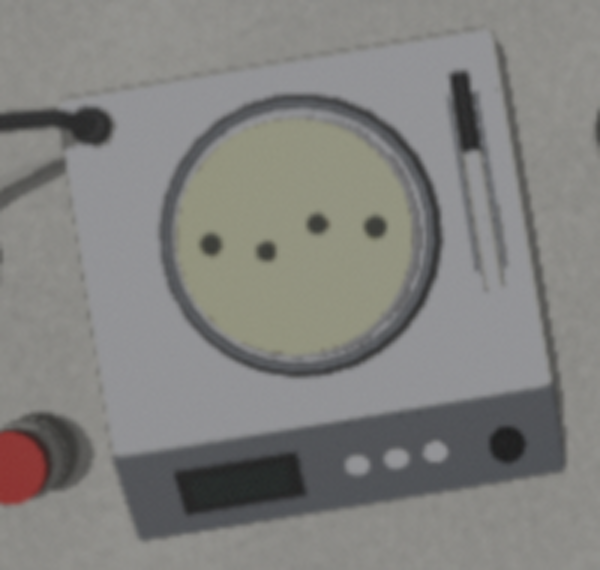

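All four colonies lie on the top face: triangulated z is about 0.0995, and the spacings are 33.6, 34.5 and 35 mm, as described. The crop shows them on the pale dish on the counter. I now raise the arm with the gripper closing, cross over high, and look with the wrist camera.

```bash
python3 -m handwheel '[0,0,-0.035,0,0,0, 0,0,-0.035,0,0,0, -0.030,-0.0166,0,0,0,0, -0.030,-0.0166,0,0,0,0, -0.030,-0.0166,0,0,0,0, -0.030,-0.0166,0,0,0,0, -0.030,-0.0166,0,0,0,0, -0.030,-0.0166,0,0,0,0, -0.030,-0.0166,0,0,0,0, -0.030,-0.0166,0,0,0,0, -0.030,-0.0166,0,0,0,0, -0.030,-0.0166,0,0,0,0, -0.030,-0.0166,0,0,0,0, -0.030,-0.0166,0,0,0,0, -0.030,-0.0166,0,0,0,0, -0.030,-0.0166,0,0,0,0, -0.030,-0.0166,0,0,0,0, -0.030,-0.0166,0,0,0,0, -0.030,-0.0166,0,0,0,0, 0,0,0,0,0,0]' 1 20
cat > go.py <<'E'
import sys; from h import *
o=ctrl.get_obs(); R=cv2.Rodrigues(np.array(o['tool_rot'],float))[0]; p=np.array(o['tool_pos'])
print('t',round(o['t'],2),'pos',p.round(4),'F',np.round(o['contact_force'],2),'open',round(o['opening'],4),'zaxis',R[:,2].round(4),'q6',round(o['q'][5],3))
C={1:(.5888,.1805),2:(.5847,.147),3:(.6014,.1167),4:(.5997,.082)}
try: C.update({int(k):v for k,v in __import__('json').load(open('C.json')).items()})
except OSError: pass
for k,v in C.items(): print(k,(R.T@(np.r_[v,.098]-p)).round(4))
E
python3 go.py
```

```text
t: 2.15
tool_pos: [0.5892, 0.1774, 0.3003]
tool_rot: [-0.466, -3.106, 0.002]
contact_force: [-0.4, -0.2, -0.9]
opening: -0.0001
t 2.15 pos [0.5892 0.1774 0.3003] F [-0.44 -0.24 -0.86] open -0.0001 zaxis [-9.0e-04 -1.3e-03 -1.0e+00] q6 -1.101
1 [0.0012 0.0031 0.2023]
2 [-0.0047 -0.0301  0.2023]
3 [-0.0296 -0.0542  0.2023]
4 [-0.0382 -0.0878  0.2024]
```

```bash
python3 -m handwheel '[-0.009,-0.02,0.03,0,0,0, -0.009,-0.02,0.03,0,0,0, 0,0,0,0,0,0, 0,0,0,0,0,0, 0,0,0,0,0,0]'
python3 - <<'E'
from m import *
P=pose('wrist'); im,d=optics.get_image('wrist'); save('w1',im); np.savez('pics/w1',im=im,d=d)
try:
    o,e=colonies(im,(0,0,640,480),10); print(o.round(1),e)
    for z in (.098,.0995): print(onplane(P,o[:,:2],z).round(4)); print(onplane(P,[e[0]],z))
except Exception as x: print(x)
E
python3 go.py
```

```text
t: 2.65
tool_pos: [0.5936, 0.1379, 0.2432]
tool_rot: [0.458, 3.106, 0.002]
contact_force: [0.2, -0.0, 0.4]
opening: -0.0002
[[ 282.4  201.7 9123. ]
 [ 374.3  196.7  319. ]
 [ 247.3  256.6 2498. ]
 [ 312.8  298.9 1187. ]] ((306.64324951171875, 217.76466369628906), (199.55349731445312, 204.78057861328125), 96.44712829589844)
[[0.5748 0.1193 0.098 ]
 [0.5897 0.1803 0.098 ]
 [0.6052 0.0833 0.098 ]
 [0.6496 0.1183 0.098 ]]
[[0.59041956 0.13180356 0.098     ]]
[[0.5746 0.1195 0.0995]
 [0.5894 0.1802 0.0995]
 [0.6048 0.0837 0.0995]
 [0.649  0.1185 0.0995]]
[[0.59010308 0.131935   0.0995    ]]
t 2.7 pos [0.5937 0.138  0.2435] F [-0.15  0.41  0.07] open -0.0001 zaxis [ 3.2e-03  7.0e-04 -1.0e+00] q6 -1.172
1 [0.0174 0.039  0.1455]
2 [0.0117 0.0058 0.1455]
3 [-0.0131 -0.0184  0.1455]
4 [-0.0214 -0.0521  0.1455]
```

View pics/w1.png

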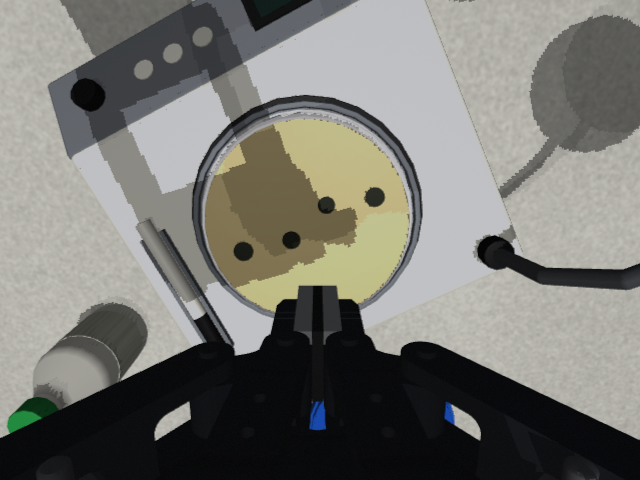

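Wrist view: colonies at (375,197), (326,205), (291,240) and (243,251), with the closed tips at (318,290). I redo the wrist centres with a darker threshold, because of the shadow.

Run:
```python
from h import *
P=pose('wrist'); D=np.load('pics/w1.npz'); im,d=D['im'],D['d']
m=(im.max(2)<60).astype(np.uint8); n,l,s,c=cv2.connectedComponentsWithStats(m)
u=[c[np.argmin(np.hypot(*(c-p).T))] for p in[(375,197),(326,205),(291,240),(243,251)]]
print(np.round(u,1),[s[np.argmin(np.hypot(*(c-p).T)),4] for p in u]); q=onplane(P,u,.098); print(q.round(4),np.linalg.norm(np.diff(q,axis=0),axis=1).round(4))
print('depth z',withdepth(P,u,[d[int(v),int(x)] for x,v in u])[:,2].round(4))
```

```text
[[374.3 196.6]
 [325.7 205. ]
 [290.8 239.7]
 [243.  251. ]] [np.int32(265), np.int32(217), np.int32(246), np.int32(279)]
[[0.59   0.1805 0.098 ]
 [0.586  0.147  0.098 ]
 [0.6026 0.1166 0.098 ]
 [0.6007 0.0817 0.098 ]] [0.0337 0.0347 0.0349]
depth z [0.1002 0.0999 0.1003 0.0997]
```

Three views agree to about 1 mm. I average them, go above colony 1, and stop 20 mm up.

```bash
echo '{"1":[0.5894,0.1805],"2":[0.5853,0.147],"3":[0.602,0.1167],"4":[0.6002,0.082]}'>C.json
python3 -m handwheel '[0.0042,0.0098,0,0,0,0, 0.0042,0.0098,0,0,0,0, 0.0042,0.0098,0.025,0,0,0, 0.0042,0.0098,0.025,0,0,0, 0,0,0.03,0,0,0, 0,0,0.025,0,0,0, 0,0,0.02,0,0,0, 0,0,0,0,0,0, 0,0,0,0,0,0, 0,0,0,0,0,0]'
python3 go.py
```

```text
t: 3.7
tool_pos: [0.5895, 0.18, 0.1185]
tool_rot: [0.459, 3.105, 0.002]
contact_force: [-0.2, 1.0, -0.0]
opening: -0.0001
t 3.7 pos [0.5895 0.18   0.1185] F [-0.18  1.04 -0.  ] open -0.0001 zaxis [ 3.2e-03  7.0e-04 -1.0e+00] q6 -1.102
1 [0.0003 0.0004 0.0205]
2 [-0.0055 -0.0328  0.0204]
3 [-0.0302 -0.057   0.0205]
4 [-0.0385 -0.0908  0.0204]
```

```bash
python3 -m handwheel '[0,0,0.006,0,0,0, 0,0,0.006,0,0,0, 0,0,0.005,0,0,0, 0,0,0.002,0,0,0, 0,0,0,0,0,0, 0,0,0,0,0,0]'; python3 go.py|head -2; python3 -m handwheel '[0,0,0.001,0,0,0, 0,0,0.001,0,0,0, 0,0,0,0,0,0, 0,0,0,0,0,0]'; python3 go.py|head -2
```

```text
t: 4.3
tool_pos: [0.5882, 0.1792, 0.0976]
tool_rot: [-0.46, -3.107, 0.0]
contact_force: [-1.9, 0.5, 3.4]
opening: -0.0001
t 4.3 pos [0.5882 0.1792 0.0976] F [-1.95  0.47  3.38] open -0.0001 zaxis [-4.e-04 -1.e-04 -1.e+00] q6 -1.102
1 [-0.0007  0.0015 -0.0004]
t: 4.7
tool_pos: [0.5884, 0.1793, 0.0958]
tool_rot: [0.46, 3.108, -0.0]
contact_force: [-2.9, -0.4, 5.2]
opening: 0.0002
t 4.7 pos [0.5884 0.1793 0.0958] F [-2.86 -0.43  5.25] open 0.0002 zaxis [ 1.e-04 -1.e-04 -1.e+00] q6 -1.102
1 [-0.0006  0.0014 -0.0022]
```

```bash
python3 -m handwheel '[0,0,0.0008,0,0,0, 0,0,0,0,0,0, 0,0,0,0,0,0]'; python3 -m handwheel '[0,0,-0.002,0,0,0, 0,0,-0.004,0,0,0, 0,0,-0.008,0,0,0, 0,0,-0.008,0,0,0, 0,0,0,0,0,0, 0,0,0,0,0,0, 0,0,0,0,0,0]'
python3 - <<'E'
from m import *
P=pose('top'); im,d=optics.get_image('top'); save('top1',im[180:370,170:370])
P=pose('wrist'); im,d=optics.get_image('wrist'); m=(im.max(2)<60).astype(np.uint8); n,l,s,c=cv2.connectedComponentsWithStats(m)
for i in range(1,n):
    if 60<s[i,4]<1500 : print(c[i].round(1),s[i,2:],onplane(P,[c[i]],.098).round(4))
save('w2',im)
E
python3 go.py
```

```text
t: 5.0
tool_pos: [0.5884, 0.1793, 0.0952]
tool_rot: [0.46, 3.108, -0.0]
contact_force: [-4.2, -0.0, 5.3]
opening: -0.0001
t: 5.7
tool_pos: [0.5881, 0.1793, 0.1162]
tool_rot: [-0.46, -3.107, 0.0]
contact_force: [0.3, -0.5, 0.3]
opening: 0.0
[133.7   5.7] [ 38  17 372] [[0.4702 0.1497 0.098 ]]
[ 92.  190.2] [109  87 337] [[0.5242 0.1094 0.098 ]]
[239.7 306.7] [ 29  28 618] [[0.5857 0.147  0.098 ]]
t 5.8 pos [0.588  0.1792 0.116 ] F [-0.36 -0.07 -0.48] open 0.0001 zaxis [-8.e-04 -2.e-04 -1.e+00] q6 -1.102
1 [-0.001   0.0016  0.018 ]
2 [-0.0068 -0.0316  0.018 ]
3 [-0.0315 -0.0558  0.018 ]
4 [-0.0398 -0.0895  0.018 ]
```

View pics/w2.png

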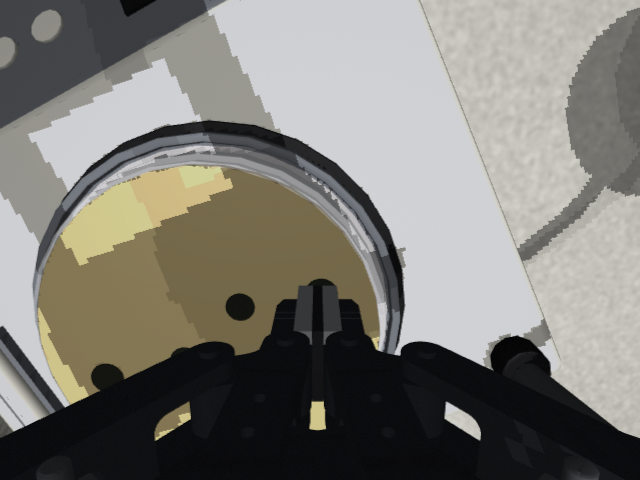

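The dish has not moved: colony 2 still measures (0.5857, 0.1470). Colony 1 was pressed about 1.6 mm from its centre, at about 3 mm of travel. Now colony 2.

```bash
python3 -m handwheel '[-0.0034,-0.0158,0,0,0,0, -0.0034,-0.0158,0,0,0,0, 0,0,0,0,0,0, 0,0,0,0,0,0, 0,0,0,0,0,0]'; python3 go.py | sed -n '1p;3p'
```

```text
t: 6.3
tool_pos: [0.5858, 0.1469, 0.1166]
tool_rot: [0.461, 3.108, 0.0]
contact_force: [-0.6, -0.1, -0.1]
opening: -0.0002
t 6.3 pos [0.5858 0.1469 0.1166] F [-0.61 -0.11 -0.08] open -0.0002 zaxis [ 2.e-04  3.e-04 -1.e+00] q6 -1.154
2 [ 0.0005 -0.0001  0.0186]
```

```bash
python3 -m handwheel '[0,0,0.006,0,0,0, 0,0,0.006,0,0,0, 0,0,0.005,0,0,0, 0,0,0.001,0,0,0, 0,0,0.001,0,0,0, 0,0,0.001,0,0,0, 0,0,0,0,0,0, 0,0,0,0,0,0, 0,0,0,0,0,0]'; python3 go.py | sed -n '1p;3p'
```

```text
t: 7.2
tool_pos: [0.5858, 0.1472, 0.0969]
tool_rot: [0.46, 3.108, 0.0]
contact_force: [-3.5, 0.5, 4.4]
opening: 0.0002
t 7.2 pos [0.5858 0.1472 0.0969] F [-3.55  0.46  4.4 ] open 0.0002 zaxis [ 2.e-04  3.e-04 -1.e+00] q6 -1.154
2 [ 0.0004 -0.0003 -0.0011]
```

Press down 1.2 mm more, then release.

```bash
python3 -m handwheel '[0,0,0.0007,0,0,0, 0,0,0.0007,0,0,0, 0,0,0,0,0,0, 0,0,0,0,0,0]'; python3 -m handwheel '[0,0,-0.002,0,0,0, 0,0,-0.004,0,0,0, 0,0,-0.008,0,0,0, 0,0,-0.008,0,0,0, 0,0,0,0,0,0, 0,0,0,0,0,0, 0,0,0,0,0,0]'; python3 go.py
```

```text
t: 7.6
tool_pos: [0.5858, 0.1472, 0.0956]
tool_rot: [0.46, 3.107, 0.0]
contact_force: [-3.1, 0.8, 4.9]
opening: 0.0002
t: 8.3
tool_pos: [0.5855, 0.147, 0.1168]
tool_rot: [-0.46, -3.107, 0.0]
contact_force: [-0.1, -0.1, -0.3]
opening: 0.0001
t 8.3 pos [0.5855 0.147  0.1168] F [-0.15 -0.15 -0.26] open 0.0001 zaxis [-4.e-04 -1.e-04 -1.e+00] q6 -1.154
1 [0.006  0.0332 0.0188]
2 [ 0.0002 -0.0001  0.0188]
3 [-0.0246 -0.0242  0.0188]
4 [-0.0329 -0.058   0.0188]
```

```bash
python3 -m handwheel '[-0.0123,-0.0121,0,0,0,0, -0.0123,-0.0121,0,0,0,0, 0,0,0,0,0,0, 0,0,0,0,0,0, 0,0,0,0,0,0]'; python3 go.py | sed -n '1p;4p'
python3 - <<'E'
from m import *
P=pose('wrist'); im,d=optics.get_image('wrist'); m=(im.max(2)<60).astype(np.uint8); n,l,s,c=cv2.connectedComponentsWithStats(m)
for i in range(1,n):
    if 200<s[i,4]<1500 : print(c[i].round(1),s[i,2:],onplane(P,[c[i]],.098).round(4))
E
```

```text
t: 8.8
tool_pos: [0.6022, 0.1166, 0.1169]
tool_rot: [-0.461, -3.107, -0.0]
contact_force: [-0.3, 0.4, 1.0]
opening: 0.0002
t 8.8 pos [0.6022 0.1166 0.1169] F [-0.28  0.44  1.02] open 0.0002 zaxis [-4.e-04  2.e-04 -1.e+00] q6 -1.207
3 [0.0002 0.0001 0.0189]
[ 2.8 47.3] [  8  36 207] [[0.4829 0.0377 0.098 ]]
[302.3 125.6] [ 354  212 1473] [[0.5388 0.1303 0.098 ]]
[464.8 217.9] [ 34  33 878] [[0.5903 0.1804 0.098 ]]
[379.  231.8] [ 29  28 650] [[0.586 0.147 0.098]]
[627.6 300.2] [  29   54 1123] [[0.6436 0.2372 0.098 ]]
[234.2 309.5] [ 33  32 830] [[0.6007 0.0815 0.098 ]]
```

The dish is still in place and the tip is over colony 3.

```bash
python3 -m handwheel '[0,0,0.006,0,0,0, 0,0,0.006,0,0,0, 0,0,0.005,0,0,0, 0,0,0.001,0,0,0, 0,0,0.001,0,0,0, 0,0,0.001,0,0,0, 0,0,0.0007,0,0,0, 0,0,0,0,0,0, 0,0,0,0,0,0, 0,0,0,0,0,0]'; python3 go.py | sed -n '1p;4p'
```

```text
t: 9.85
tool_pos: [0.6023, 0.1169, 0.0968]
tool_rot: [0.46, 3.108, 0.0]
contact_force: [-3.7, 0.6, 4.4]
opening: -0.0
t 9.85 pos [0.6023 0.1169 0.0968] F [-3.72  0.6   4.45] open -0.0 zaxis [ 3.e-04  2.e-04 -1.e+00] q6 -1.207
3 [ 0.0003 -0.0003 -0.0012]
```

```bash
python3 -m handwheel '[0,0,0.0008,0,0,0, 0,0,0.0006,0,0,0, 0,0,0,0,0,0, 0,0,0,0,0,0]'; python3 -m handwheel '[0,0,-0.002,0,0,0, 0,0,-0.004,0,0,0, 0,0,-0.008,0,0,0, 0,0,-0.008,0,0,0, 0,0,0,0,0,0, 0,0,0,0,0,0, 0,0,0,0,0,0]'; python3 go.py
```

```text
t: 10.25
tool_pos: [0.6024, 0.1168, 0.0955]
tool_rot: [0.46, 3.107, 0.0]
contact_force: [-2.8, 0.5, 6.5]
opening: 0.0005
t: 10.95
tool_pos: [0.602, 0.1167, 0.1167]
tool_rot: [-0.46, -3.107, 0.0]
contact_force: [0.2, -0.1, 0.2]
opening: -0.0001
t 10.95 pos [0.602  0.1167 0.1167] F [ 0.15 -0.08  0.18] open -0.0001 zaxis [-4.e-04 -1.e-04 -1.e+00] q6 -1.207
1 [0.0305 0.0574 0.0187]
2 [0.0248 0.0241 0.0187]
3 [ 0.     -0.      0.0187]
4 [-0.0083 -0.0338  0.0187]
```

```bash
python3 -m handwheel '[-0.0042,-0.0169,0,0,0,0, -0.0041,-0.0169,0,0,0,0, 0,0,0,0,0,0, 0,0,0,0,0,0, 0,0,0,0,0,0]'; python3 go.py | sed -n '1p;5p'
```

```text
t: 11.45
tool_pos: [0.6004, 0.0818, 0.117]
tool_rot: [-0.461, -3.108, -0.0]
contact_force: [-0.3, 0.0, -1.1]
opening: -0.0003
t 11.45 pos [0.6004 0.0818 0.117 ] F [-0.31  0.03 -1.13] open -0.0003 zaxis [-0.e+00  2.e-04 -1.e+00] q6 -1.264
4 [0.0002 0.0002 0.019 ]
```

```bash
python3 -m handwheel '[0,0,0.006,0,0,0, 0,0,0.006,0,0,0, 0,0,0.005,0,0,0, 0,0,0.001,0,0,0, 0,0,0.001,0,0,0, 0,0,0.001,0,0,0, 0,0,0.0007,0,0,0, 0,0,0,0,0,0, 0,0,0,0,0,0, 0,0,0,0,0,0]'; python3 go.py | sed -n '1p;5p'
```

```text
t: 12.45
tool_pos: [0.6005, 0.0821, 0.0966]
tool_rot: [0.46, 3.107, 0.0]
contact_force: [-2.2, 1.5, 3.7]
opening: -0.0001
t 12.45 pos [0.6005 0.0821 0.0966] F [-2.16  1.5   3.73] open -0.0001 zaxis [ 4.e-04  2.e-04 -1.e+00] q6 -1.264
4 [ 0.0003 -0.0002 -0.0014]
```

```bash
python3 -m handwheel '[0,0,0.0007,0,0,0, 0,0,0.0006,0,0,0, 0,0,0,0,0,0, 0,0,0,0,0,0]'; python3 -m handwheel '[0,0,-0.002,0,0,0, 0,0,-0.004,0,0,0, 0,0,-0.01,0,0,0, 0,0,-0.02,0,0,0, 0,0,-0.03,0,0,0, 0,0,-0.04,0,0,0, 0,0,-0.04,0,0,0, 0.02,0,-0.02,0,0,0, 0.03,0,0,0,0,0, 0.03,0,0,0,0,0, 0.03,0,0,0,0,0, 0.03,0,0,0,0,0, 0,0,0,0,0,0, 0,0,0,0,0,0, 0,0,0,0,0,0]'
python3 - <<'E'
from h import *
a,_=optics.get_image('top'); b,_=optics.get_image('side')
save('end',np.hstack([cv2.resize(a[150:400,140:420],(400,357)),cv2.resize(b[170:320,200:370],(400,357))]))
E
```

```text
t: 12.85
tool_pos: [0.6006, 0.0821, 0.0955]
tool_rot: [0.46, 3.107, 0.0]
contact_force: [-3.2, 0.8, 5.5]
opening: 0.0002
t: 14.35
tool_pos: [0.467, 0.1223, 0.2613]
tool_rot: [0.46, 3.107, -0.0]
contact_force: [-0.1, 0.6, -0.2]
opening: -0.0002
```

View pics/end.png

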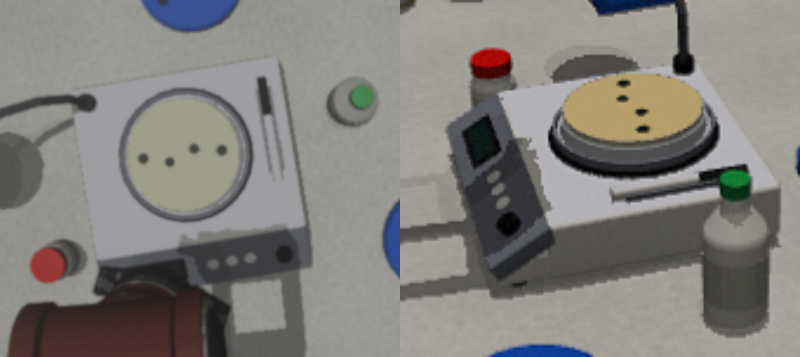

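The final view shows the dish seated in the pad, the pen and both bottles where they were, and the hand clear above the panel. I hand the job in.

```bash
python3 -c "
from station import ctrl; print(ctrl.finish_job())"
```

```text
the job is handed in; nothing more can be done
None
```

I pressed the four colonies in order from left to right with the closed fingertips and handed the job in at about 14.5 s.

- **Presses:** each one went about 2.5–3.5 mm down at roughly 5–6.5 N. Between presses I lifted about 20 mm clear, and the force returned to zero. The presses landed within 1 mm of the averaged colony positions, except colony 1, which was about 1.6 mm off centre. All are well inside the 12–14 mm colonies.
- **Position check:** the top, side and wrist cameras agreed on the colony positions to about 1 mm, and the spacings were about 34, 35 and 35 mm as described. Wrist pictures taken between presses showed the dish had not moved.
- **Final view:** the dish sits in the pad, the bottles and pen look undisturbed, and the hand is clear of everything.
- **Not confirmed:** I could not read the pad's travel directly, so the registration is inferred from tip height and force. A sideways force of about 2–4 N showed during the presses, with no visible shift of the dish.

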